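Lock the brass clamp screw on the bracket jig

TASK

Lock the brass clamp screw on the timber jig: take the red T-handle driver out of its yellow stand, set its blade in the slot of the brass screw, press the screw down against its spring and, keeping it pressed, turn it clockwise (seen from above) until it stops. Then put the driver back upright in its stand, fully down, and let go.

Things in the scene. Friction and masses are not known exactly. Their poses are not given: they have to be found in the camera images.
- driver: T-handle slot driver, 200 g, 119 mm tall, upright in the yellow stand. Origin: middle of the blade's lower edge, z up the shank. Blade 26 mm wide (x), 6 thick (y), 22 tall; shank 12 across; black guard 66 across at 60 to 65 mm up; neck 16 across; red grip bar 80 long (x, parallel to the blade), 18 thick (y), 95 to 119 mm up, centre 107. Grip mid-bar across the 18 mm with about 40 N.
- stand_hole0 (a point): centre of the round hole in the top of the yellow stand, a fixed block 90 x 90 x 70 mm; this point is 70 mm above the table. The through hole is 45 mm across. The driver's guard rests on the block's top: fully down, the driver's origin is 60 mm below this point. Up to 8 mm off-centre goes in.
- brass_slot (a point): centre of the slot's floor in the brass screw (58 mm head) on the jig, 56 mm above the table unpressed. Slot along x, open at both ends, 16 mm deep, 12 wide at the floor, 22 at the mouth: a blade within 5 mm and 12 degrees goes in. Sprung head: moves down up to 5 mm (3 N to start, 10.5 N fully down), comes up when let go. Jig's highest part: a rail 64 mm high, 55 mm from the screw's axis.
- brass (a joint): turn of the brass screw in rad, growing clockwise seen from above; starts at 0 to 0.2, stops hard at 1.0 (locked). Turns against 0.12 N m, stays where left. The blade has up to 0.25 rad of play in the slot either way. The black screw of the same shape 160 mm away on the jig (the two may be swapped) is already locked and does not turn.

How it is judged:
By the outcome, as a careful person would: the job done as asked, in the order asked, and still so for the second after the job is handed in, with the robot touching nothing.
It also fails if it takes over 54 s, if anything falls off the work surface, if the arm or the gripper's body presses on something with over 40 N, if the wrist force passes 120 N, or if a joint passes its speed limit or range.

ROBOT

A 6-joint arm with a two-finger parallel gripper is mounted at the origin on the work surface. World frame = base frame: x ahead of the robot, y to its left, z up, the work surface at z = 0. Lengths are in m, angles in rad, forces in N, time in s.
With the tool pointing down it reaches from about 0.35 to 0.975 m from the base axis. Payload 4.9 kg.
Tool frame: the origin (TCP) lies midway between the tips of the shut fingers; the grasp point (between the pads) lies 19 mm behind it (ctrl.tcp_to_grasp is the distance from the TCP to the grasp point, in m); z points along the fingers, y is the line along which they close (so a half turn about z gives the same grasp; the last joint's range is limited). The gripper opens to 85 mm and grips with 20 to 120 N. Pads are 22 mm wide; open, the fingers measure 114 mm over their backs; the gripper's body (76 mm by 85 mm) begins 54 mm behind the grasp point. The pads swing forward as they close: fully open they stand 13 mm farther back than shut.
Start: joints at [1.039, 0.053, 1.613, -0, 1.476, -0.119], TCP at [0.251, 0.572, 0.231] pointing down, gripper open.
Joint ranges: [-3.01, 3.01], [-1.01, 2.22], [0.06, 2.58], [-1.02, 4.17], [0.09, 2.62], [-3.14, 3.14]. Speed limits (rad/s): [2.57, 2.57, 3.14, 3.14, 3.14, 3.14].

INTERFACE

Orientations are given as a rotation vector (axis times angle).
In Python, from station import ctrl gives the robot as it stands.
- The arm moves only by the tool shift_gripper, called after "Request:" in YAML: its name, and indented under it one key for each argument. Schema: {"type":"object","properties":{"motion":{"type":"string"},"squeeze":{"type":"number"},"only":{"type":"string"},"quiet":{"type":"boolean"},"lines":{"type":"string"}},"required":["motion"],"additionalProperties":false}. motion is a string of 1 to 20 rows, parted by semicolons, with the numbers parted by spaces; each row has 7 numbers: the finger opening in m, then dx, dy, dz in fractions of the full range, 1 being 0.8 m, then a rotation vector rx, ry, rz in shares of 4 rad (1.0 is 4 rad); each row is the pose to reach, as a shift and turn from the pose commanded when the call began, along the tool's axes at that moment; what a row does not reach only later rows make up. A row lasts 1/12 s, in which the tool goes at most 0.0417 m and 0.125 rad, less where a joint would pass 70% of its speed; a pose out of reach is approached as far as the arm can. The fingers move at their own pace and stop on an object; squeeze is the grip in N (left out, the last holds). Time passes only in rows, so rows that do not move let the fingers close. The tool returns the time, the measured TCP pose, the force, the opening and the grip force at its end. only (a regular expression) keeps the lines of the reply that match it, lines (a string "A,B") keeps lines A to B, and quiet returns only ok. Input that does not fit is refused with a message, and nothing moves.
- ctrl.get_obs(): the state, without advancing time (a new reading comes with each control period).
- ctrl.get_image(name): name is "scene" or "top" or "wrist"; returns the picture (420x560x3 uint8, red, green, blue); there is no depth.
- ctrl.camera_params(name): a dict with "fx", "fy", "cx", "cy" (pixels), "T" (4x4, takes a point from camera to world coordinates); the wrist camera has in their place "tool_from_camera" (4x4, takes a point from camera to tool coordinates, whose origin is the TCP and whose axes are the flange's). Camera axes: x right, y down, z forward; pixel columns grow to the right and rows downward; lengths in m; the calibration is good to about 2 mm. The wrist camera is an equidistant fisheye: a pixel r from the principal point sees the ray r / f radians off the axis. A picture is of the moment at which its call begins: read the wrist's pose just before it. camera_params takes no time and is no camera call.
- ctrl.finish_job(): hands the job in; it is judged then, once.
The state is a dict: "t": time; "q": joint angles; "dq": joint speeds; "effort": joint torques, N m; "tool_pos": TCP position; "tool_rot": TCP orientation; "contact_force": force on the tool from outside, world axes, zero at the start; "wrist_torque": the same for the moment, N m; "opening": finger opening in m; "grip_force": force on a finger pad.
Only numpy, scipy, OpenCV 4.12 (cv2) and the standard library are available. Lean on these libraries where they do the work, as an engineer would, in place of code of your own. Each camera call takes 0.05 s, during which the arm holds its last target. There are 200 camera calls.

## Working session

There is one attempt and no reset: what is moved stays moved. The work goes in short steps, Python scripts to look and compute and a tool call to move; the robot and the scene stay as the last step left them, time stands still between calls to the robot, and variables do not carry over. Pictures are saved under pics/ and viewed, at most 14 in all, crops included, and the job is handed in when it is done.

```bash
ls; mkdir -p pics
```

Run:
```python
from station import ctrl
import cv2,numpy as np
o=ctrl.get_obs();print(o['t'],o['tool_pos'],o['tool_rot'])
a=[ctrl.get_image(n) for n in("scene","top")]
for n,i in zip(("scene","top"),a): cv2.imwrite(f"pics/{n}0.png",i[...,::-1]);print(n,ctrl.camera_params(n))
print(ctrl.camera_params("wrist"),ctrl.tcp_to_grasp)
```

```text
pics
station.py
0.0 [0.25041537 0.57196332 0.23007868] [-6.43685784e-01 -3.07427452e+00  3.01474087e-03]
scene {'fx': 437.87384853920406, 'fy': 437.87384853920406, 'cx': 271.5949942410567, 'cy': 209.03655282309418, 'T': array([[ 0.65214951,  0.50772081, -0.562957  ,  1.05660179],
       [ 0.7580872 , -0.43891586,  0.48234497, -0.4540059 ],
       [-0.00219418, -0.74133153, -0.67113542,  0.69688153],
       [ 0.        ,  0.        ,  0.        ,  1.        ]])}
top {'fx': 419.68301862059405, 'fy': 419.68301862059405, 'cx': 275.226346131424, 'cy': 201.30613052974294, 'T': array([[-0.02170668, -0.99540575,  0.09325353,  0.46738685],
       [-0.9992867 ,  0.01871867, -0.032798  , -0.02133097],
       [ 0.03090174, -0.09389895, -0.99510204,  0.9194058 ],
       [ 0.        ,  0.        ,  0.        ,  1.        ]])}
{'fx': 325.19226210127806, 'fy': 325.19226210127806, 'cx': 275.4432869371221, 'cy': 210.61145192275131, 'tool_from_camera': array([[-1.04711571e-03, -9.50234681e-01, -3.11533231e-01,
         8.04476019e-02],
       [ 9.99999359e-01, -8.60821683e-04, -7.35499118e-04,
         1.48472122e-04],
       [ 4.30722210e-04, -3.11533802e-01,  9.50234973e-01,
        -1.42485432e-01],
       [ 0.00000000e+00,  0.00000000e+00,  0.00000000e+00,
         1.00000000e+00]])} 0.0187
```

View pics/scene0.png

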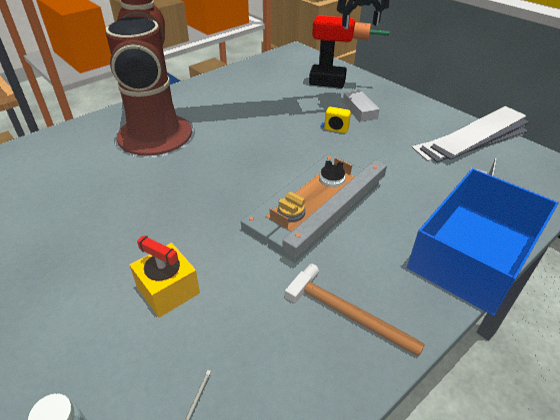

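View pics/top0.png

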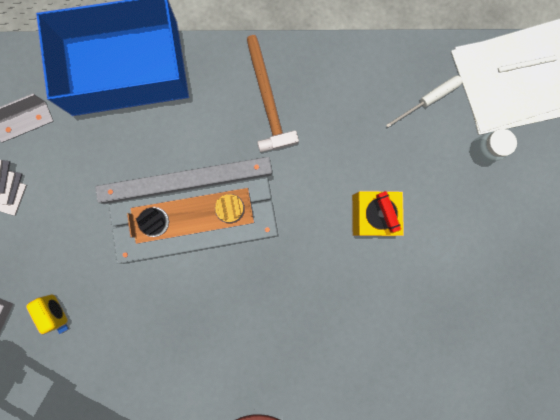

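The scene view shows the driver in its stand at about (160,260), the brass screw at (291,207) and the black screw at (332,172). In the top view, the red bar is at (388,211), the stand at (380,214), the brass screw at (230,208) and the black screw at (151,221).

Create h.py:
```python
import cv2,numpy as np
from scipy.spatial.transform import Rotation as R
from station import ctrl
def ray(n,uv):
    p=ctrl.camera_params(n);T=p['T'];d=T[:3,:3]@[(uv[0]-p['cx'])/p['fx'],(uv[1]-p['cy'])/p['fy'],1]
    return T[:3,3],d/np.linalg.norm(d)
def wray(uv,pos,rot):
    p=ctrl.camera_params('wrist');x=np.array([uv[0]-p['cx'],uv[1]-p['cy']]);r=np.hypot(*x);a=r/p['fx']
    d=np.r_[x/max(r,1e-9)*np.sin(a),np.cos(a)];C=p['tool_from_camera'];Q=R.from_rotvec(rot).as_matrix()
    return pos+Q@C[:3,3],Q@C[:3,:3]@d
def plane(o,d,z): return o+d*(z-o[2])/d[2]
def tri(rs):
    A=sum(np.eye(3)-np.outer(d,d) for o,d in rs);b=sum((np.eye(3)-np.outer(d,d))@o for o,d in rs)
    x=np.linalg.solve(A,b);return x,[np.linalg.norm(np.cross(x-o,d)) for o,d in rs]
def mask(bgr,lo,hi):
    return cv2.inRange(cv2.cvtColor(bgr,cv2.COLOR_BGR2HSV),np.array(lo),np.array(hi))
def blobs(m,amin=60):
    n,l,s,c=cv2.connectedComponentsWithStats(m)
    return [(s[i],c[i].round(1),l==i) for i in range(1,n) if s[i,4]>amin]
```

Run:
```python
from h import *
S,Tp=[cv2.imread(f"pics/{n}0.png") for n in("scene","top")]
for n,i in(("scene",S),("top",Tp)):
    for nm,lo,hi in(("red",(0,180,90),(6,255,255)),("yel",(22,180,90),(32,255,255)),("brass",(15,90,80),(30,220,255))):
        for s,c,l in blobs(mask(i,lo,hi)):
            r=cv2.minAreaRect(np.argwhere(l)[:,::-1].astype(np.float32));print(n,nm,s,c,r)
a=cv2.resize(S[130:290,120:360],None,fx=2.5,fy=2.5,interpolation=cv2.INTER_CUBIC)[:,:600]
b=cv2.resize(Tp[180:240,120:270],None,fx=4,fy=4,interpolation=cv2.INTER_CUBIC)
c=cv2.resize(Tp[180:245,345:415],None,fx=4,fy=4,interpolation=cv2.INTER_CUBIC)
s=cv2.resize(S[155:235,265:355],None,fx=3,fy=3,interpolation=cv2.INTER_CUBIC)
m=np.zeros((510,600,3),np.uint8);m[:240]=b;m[245:505,:280]=c;m[245:485,300:570]=s
cv2.imwrite("pics/m1.png",m)
```

```text
scene red [312  15  43  27 862] [332.2  28.4] ((333.0901794433594, 28.008197784423828), (41.10322570800781, 24.625720977783203), 5.19442892074585)
scene red [142 237  28  24 260] [155.7 247.2] ((154.89999389648438, 248.20004272460938), (28.621667861938477, 12.969193458557129), 26.56505012512207)
scene red [168 250   8  14  67] [171.4 256. ] ((171.5, 256.5), (13.0, 7.0), 90.0)
scene yel [527   0  33   8 152] [547.8   2.4] ((543.0, 3.5), (7.0, 32.0), 90.0)
scene yel [325 107  26  26 404] [337.8 118. ] ((337.02703857421875, 119.33784484863281), (24.495450973510742, 23.344655990600586), 9.462321281433105)
scene yel [130 243  65  53 845] [162.1 273.4] ((162.05999755859375, 267.58001708984375), (43.0, 49.79999923706055), 53.13010025024414)
scene brass [110   0  11  21 149] [115.3   7.8] ((116.43257904052734, 9.207863807678223), (20.83698081970215, 9.29419231414795), 77.00537872314453)
scene brass [ 154    0   35   48 1071] [173.2  20.9] ((172.63262939453125, 20.8559627532959), (48.46152114868164, 29.56858253479004), 78.17852020263672)
scene brass [ 271    0   72   50 2327] [297.7  19.9] ((
[... 1047 characters left out ...]
] [388.3 211.5] ((388.362060546875, 211.65518188476562), (30.082645416259766, 11.698805809020996), 68.19859313964844)
top yel [357 192  46  44 980] [376.3 213.4] ((379.5, 213.5), (43.0, 45.0), 90.0)
top yel [ 27 295  40  39 789] [ 44.  314.7] ((46.09170150756836, 312.98443603515625), (35.0, 29.823530197143555), 61.927513122558594)
top brass [352 191  52  45 231] [375.5 214. ] ((377.5, 213.0), (44.0, 51.0), 90.0)
top brass [214 194  30  29 663] [228.6 207.5] ((228.50003051757812, 207.50001525878906), (28.284271240234375, 28.284271240234375), 45.0)
top brass [ 26 298  42  36  95] [ 46.1 319.4] ((46.400001525878906, 312.8000183105469), (35.77708435058594, 31.304948806762695), 63.43495178222656)
```

View pics/m1.png

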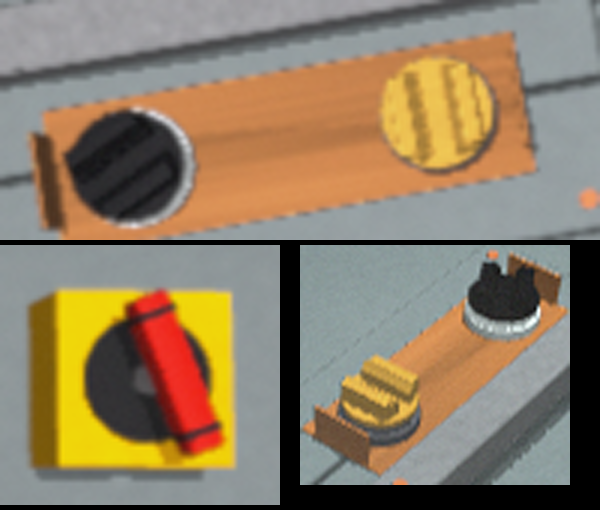

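The montage shows the brass slot running about 80° down-right in the top view. The driver bar runs at about 68°, centred on top-view pixel (388.5,211.5).

Run:
```python
from h import *
S,Tp=[cv2.imread(f"pics/{n}0.png") for n in("scene","top")]
def redrect(i,x0,y0,x1,y1):
    m=mask(i,(0,120,60),(8,255,255));k=np.zeros_like(m);k[y0:y1,x0:x1]=m[y0:y1,x0:x1]
    pts=np.argwhere(k)[:,::-1].astype(np.float32);return cv2.minAreaRect(pts)
rt=redrect(Tp,360,185,420,245);rs=redrect(S,130,225,190,275);print(rt,rs)
x,e=tri([ray("top",rt[0]),ray("scene",rs[0])]);print("bar",x,e)
print("bar top plane .126",plane(*ray("top",rt[0]),.12))
b=cv2.boxPoints(rt);b=b[np.argsort(b[:,1])];p,q=b[:2].mean(0),b[2:].mean(0)
P,Q=[plane(*ray("top",v),.129) for v in(p,q)];d=Q-P;print("bar len",np.linalg.norm(d),"yaw",np.degrees(np.arctan2(d[1],d[0])))
print("brass",plane(*ray("top",(230,208)),.07),plane(*ray("scene",(291.5,204)),.07),tri([ray("top",(229,207.5)),ray("scene",(291.5,203))]))
o=ctrl.get_obs();print(R.from_rotvec(o['tool_rot']).as_matrix().round(3))
# stand block: yellow top rect
for c in [(357+43/2,213.5)]: print("stand",plane(*ray("top",(380.5,213)),.07))
```

```text
((388.207763671875, 211.39141845703125), (41.05998229980469, 12.944509506225586), 68.74949645996094) ((157.19461059570312, 249.63243103027344), (43.877471923828125, 14.244582176208496), 27.897268295288086)
bar [ 0.51930419 -0.26433445  0.11887985] [np.float64(0.0010337662479778897), np.float64(0.0010337662479778381)]
bar top plane .126 [ 0.51870328 -0.26491182  0.12      ]
bar len 0.07771251306985329 yaw -161.12798239264487
brass [0.53510299 0.04253761 0.07      ] [0.54659747 0.03963701 0.07      ] (array([0.53763178, 0.04622391, 0.0629018 ]), [np.float64(0.0014355650546249996), np.float64(0.0014355650546249352)])
[[-0.916  0.401 -0.001]
 [ 0.401  0.916 -0.002]
 [ 0.    -0.002 -1.   ]]
stand [ 0.51893039 -0.26409614  0.07      ]
```

The rows are not in the units I measure in: shifts go in shares of 0.8 m and turns go in shares of 4 rad. I convert before sending: -0.474 m / 0.8 = -0.5925, -0.367 m / 0.8 = -0.4588, -0.54 rad / 4 = -0.135.

Request:
shift_gripper:
  motion: "0.085 -0.5925 -0.4588 0.0625 0 0 -0.135;0.085 -0.5925 -0.4588 0.0625 0 0 -0.135;0.085 -0.5925 -0.4588 0.0625 0 0 -0.135;0.085 -0.5925 -0.4588 0.0625 0 0 -0.135;0.085 -0.5925 -0.4588 0.0625 0 0 -0.135;0.085 -0.5925 -0.4588 0.0625 0 0 -0.135;0.085 -0.5925 -0.4588 0.0625 0 0 -0.135;0.085 -0.5925 -0.4588 0.0625 0 0 -0.135;0.085 -0.5925 -0.4588 0.0625 0 0 -0.135;0.085 -0.5925 -0.4588 0.0625 0 0 -0.135;0.085 -0.5925 -0.4588 0.0625 0 0 -0.135;0.085 -0.5925 -0.4588 0.0625 0 0 -0.135;0.085 -0.5925 -0.4588 0.0625 0 0 -0.135;0.085 -0.5925 -0.4588 0.0625 0 0 -0.135;0.085 -0.5925 -0.4588 0.0625 0 0 -0.135;0.085 -0.5925 -0.4588 0.0625 0 0 -0.135;0.085 -0.5925 -0.4588 0.0625 0 0 -0.135;0.085 -0.5925 -0.4588 0.0625 0 0 -0.135"

```text
t: 1.6
tool_pos: [0.5372, 0.0466, 0.1808]
tool_rot: [0.2, -3.134, -0.001]
contact_force: [0.2, 0.1, 0.1]
opening: 0.0851
grip_force: 0.0
```

Run:
```python
from h import *
o=ctrl.get_obs();i=ctrl.get_image("wrist")[...,::-1].copy()
cv2.imwrite("pics/w1.png",i);np.savez("w1.npz",p=o['tool_pos'],r=o['tool_rot']);print(o['t'],o['tool_pos'],o['q'])
for s,c,l in blobs(mask(i,(15,90,80),(30,220,255))): print(s,c)
```

```text
1.6 [0.5371657  0.04657584 0.18082898] [-5.17954891e-02 -1.15863876e-01  1.86300567e+00  4.49447099e-04
  1.39561190e+00 -1.74983694e+00]
[  0 110  55  93 221] [ 36.  151.7]
[ 334  154  105   37 1983] [378.8 167.3]
[440 156  33  17 243] [458.9 162.6]
[ 241  168   70   66 3610] [276.2 202. ]
[320 168  16  18  63] [326.2 177.1]
[377 213  46  16 200] [402.5 220.4]
```

View pics/w1.png

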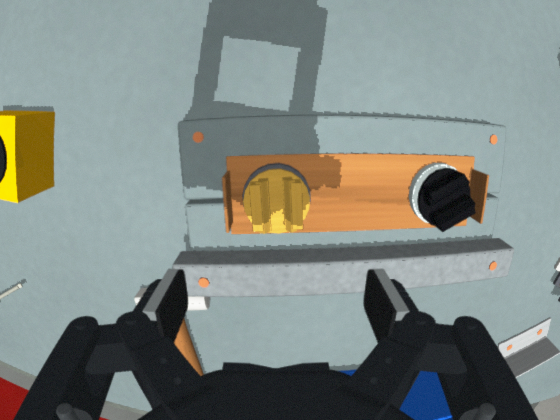

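The wrist view shows the brass screw at (276,202) with its slot near vertical in the image. The black screw is at (443,198).

Run:
```python
from h import *
i=cv2.imread("pics/w1.png")
c=cv2.resize(i[155:245,230:325],None,fx=6,fy=6,interpolation=cv2.INTER_CUBIC)
cv2.imwrite("pics/c1.png",c)
```

```text
(no output)
```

View pics/c1.png

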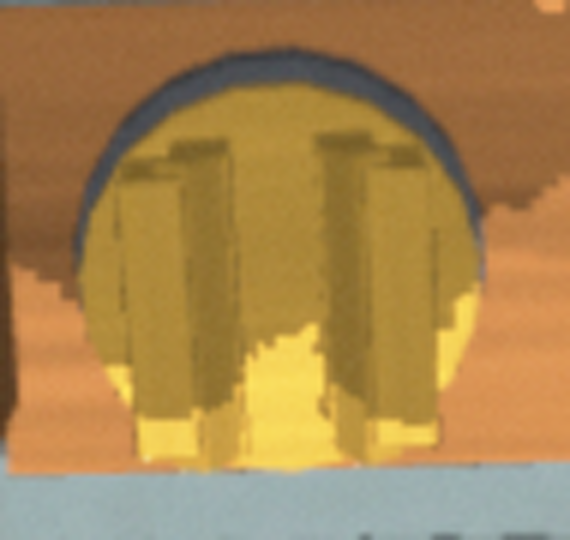

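The crop shows the slot floor centred near (281,275). Its edges run from (235,200)/(322,200) to (243,400)/(330,400).

Run:
```python
from h import *
z=np.load("w1.npz");p,r=z['p'],z['r']
f=lambda x,y:(230+(x+.5)/6-.5,155+(y+.5)/6-.5)
C=wray(f(281.5,275),p,r);print("slot @.056",plane(*C,.056))
A,B=[plane(*wray(f(*v),p,r),.056) for v in((278.5,200),(286.5,400))]
d=A-B;print("slot tool yaw",np.degrees(np.arctan2(d[1],d[0]))%360,"width",np.linalg.norm(plane(*wray(f(80,275),p,r),.056)-plane(*wray(f(483,275),p,r),.056)))
# top floor centre: m1 crop disc (439,114) of x4 from (120,180)
t=(120+(439.5)/4-.5,180+114.5/4-.5);print("tri",tri([C,ray("top",t)]))
Q=R.from_rotvec(r).as_matrix();print("tool x yaw",np.degrees(np.arctan2(Q[1,0],Q[0,0]))%360, "cmd move",Q.T@(np.array([.519,-.2645,.20])-p))
```

```text
slot @.056 [0.53498334 0.04748816 0.056     ]
slot tool yaw 189.48082175953652 width 0.057731282232647
tri (array([0.53674773, 0.0465875 , 0.04908826]), [np.float64(0.0011965191324767644), np.float64(0.0011965191324767557)])
tool x yaw 187.2861249590156 cmd move [ 0.05749138 -0.30624777 -0.01930655]
```

To row units: -0.306 m / 0.8 = -0.3825, -0.02 m / 0.8 = -0.025, -0.2 rad / 4 = -0.05.

Request:
shift_gripper:
  motion: "0.085 0.0713 -0.3825 -0.025 0 0 -0.05;0.085 0.0713 -0.3825 -0.025 0 0 -0.05;0.085 0.0713 -0.3825 -0.025 0 0 -0.05;0.085 0.0713 -0.3825 -0.025 0 0 -0.05;0.085 0.0713 -0.3825 -0.025 0 0 -0.05;0.085 0.0713 -0.3825 -0.025 0 0 -0.05;0.085 0.0713 -0.3825 -0.025 0 0 -0.05;0.085 0.0713 -0.3825 -0.025 0 0 -0.05;0.085 0.0713 -0.3825 -0.025 0 0 -0.05;0.085 0.0713 -0.3825 -0.025 0 0 -0.05"

```text
t: 2.48
tool_pos: [0.5201, -0.2643, 0.2015]
tool_rot: [-0.511, 3.099, 0.001]
contact_force: [0.6, 0.2, 0.5]
opening: 0.085
grip_force: 0.0
```

Run:
```python
from h import *
o=ctrl.get_obs();i=ctrl.get_image("wrist")[...,::-1].copy()
p,r=o['tool_pos'],o['tool_rot']
cv2.imwrite("pics/w2.png",i);np.savez("w2.npz",p=p,r=r)
m=mask(i,(0,120,60),(8,255,255));
for s,c,l in blobs(m): print(s,c)
k=m.copy();k[:100]=0;k[300:]=0;k[:,:150]=0;k[:,400:]=0
rc=cv2.minAreaRect(np.argwhere(k)[:,::-1].astype(np.float32));print(rc)
C=wray(rc[0],p,r);print(plane(*C,.129),plane(*C,.117),tri([C,ray("top",(388.2,211.4))]),tri([C,ray("scene",(157.2,249.6))]))
b=cv2.boxPoints(rc);b=b[np.argsort(b[:,1])];A,B=[plane(*wray(v,p,r),.129) for v in(b[:2].mean(0),b[2:].mean(0))]
d=A-B;Q=R.from_rotvec(r).as_matrix();print("bar",np.linalg.norm(d),np.degrees(np.arctan2(d[1],d[0]))%360,"tool",np.degrees(np.arctan2(Q[1,0],Q[0,0]))%360,p)
```

```text
[263 161  27  17 422] [276.1 169.4]
[ 263  182   27   76 1890] [276.2 218.4]
[265 261  24   9 197] [276.3 265. ]
[   0  352   38   68 1564] [ 13.  385.9]
[ 99 406  39  14 306] [113.8 414.6]
((276.0, 215.0), (108.0, 26.0), 90.0)
[ 0.51361786 -0.26570136  0.129     ] [ 0.51750971 -0.26436578  0.117     ] (array([ 0.51801995, -0.26494672,  0.11803237]), [np.float64(0.0009418834118018106), np.float64(0.0009418834118017988)]) (array([ 0.51782541, -0.26354562,  0.11656036]), [np.float64(0.0007789240097817752), np.float64(0.0007789240097818028)])
bar 0.08077498056216831 198.69779582659336 tool 198.72605465415157 [ 0.52006403 -0.26427642  0.20146044]
```

View pics/w2.png

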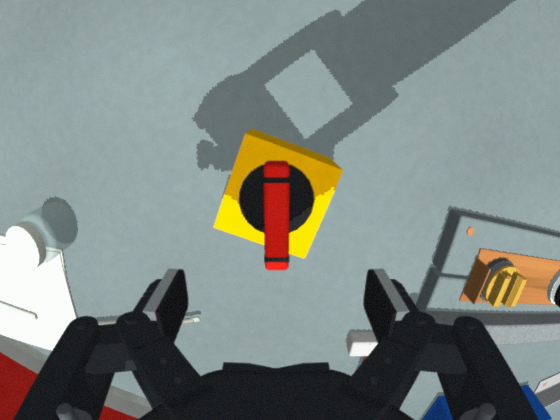

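The bar is centred at (276,215) and lies square between the fingers, with the guard disc at (276,198). I'll go down and grip.

To row units: 0.103 m / 0.8 = 0.1288, 0.002 m / 0.8 = 0.0025.

Request:
shift_gripper:
  motion: "0.085 0.0025 0 0.0513 0 0 0;0.085 0.0025 0 0.1 0 0 0;0.085 0.0025 0 0.1288 0 0 0;0.085 0.0025 0 0.1288 0 0 0;0.085 0.0025 0 0.1288 0 0 0;0.04 0.0025 0 0.1288 0 0 0;0.0 0.0025 0 0.1288 0 0 0;0.0 0.0025 0 0.1288 0 0 0;0.0 0.0025 0 0.1288 0 0 0;0.0 0.0025 0 0.1288 0 0 0;0.0 0.0025 0 0.1288 0 0 0;0.0 0.0025 0 0.1288 0 0 0;0.0 0.0025 0 0.1288 0 0 0;0.0 0.0025 0 0.1288 0 0 0"
  squeeze: 40

```text
t: 3.7
tool_pos: [0.5186, -0.2656, 0.0994]
tool_rot: [-0.511, 3.098, -0.001]
contact_force: [0.7, 1.2, 6.2]
opening: 0.0176
grip_force: 41.2
```

Run:
```python
from h import *
z=np.load("w2.npz");p,r=z['p'],z['r']
i=cv2.imread("pics/w2.png");m=mask(i,(20,150,70),(33,255,255))
for s,c,l in blobs(m): print(s,c)
print("guard",plane(*wray((276.5,198.5),p,r),.075))
o=ctrl.get_obs();print(o['q'].round(3),o['tool_pos'])
```

```text
[ 214  129  128  129 5898] [277.8 187.2]
[ 485  266   42   41 1187] [504.6 286.5]
guard [ 0.51678388 -0.26409276  0.075     ]
[-0.601  0.07   1.825  0.     1.246 -2.499] [ 0.51863456 -0.26561177  0.09938959]
```

To row units: 0.29 m / 0.8 = 0.3625, -0.117 m / 0.8 = -0.1463, 0.16 rad / 4 = 0.04.

Request:
shift_gripper:
  motion: "0 0 0 -0.0375 0 0 0;0 0 0 -0.075 0 0 0;0 0 0 -0.1188 0 0 0;0 0 0 -0.1188 0 0 0;0 -0.1463 0.3625 -0.1188 0 0 0.04;0 -0.1463 0.3625 -0.1188 0 0 0.04;0 -0.1463 0.3625 -0.1188 0 0 0.04;0 -0.1463 0.3625 -0.1188 0 0 0.04;0 -0.1463 0.3625 -0.1188 0 0 0.04;0 -0.1463 0.3625 -0.1188 0 0 0.04;0 -0.1463 0.3625 -0.1188 0 0 0.04;0 -0.1463 0.3625 -0.1188 0 0 0.04;0 -0.1463 0.3625 -0.1188 0 0 0.04;0 -0.1463 0.3625 -0.1188 0 0 0.04;0 -0.1463 0.3625 -0.1188 0 0 0.04;0 -0.1463 0.3625 -0.1188 0 0 0.04"

```text
t: 5.03
tool_pos: [0.5354, 0.0459, 0.1925]
tool_rot: [0.26, -3.13, 0.0]
contact_force: [-0.2, 0.3, -2.4]
opening: 0.0172
grip_force: 40.5
```

Run:
```python
from h import *
o=ctrl.get_obs();p,r=o['tool_pos'],o['tool_rot'];i=ctrl.get_image("wrist")[...,::-1].copy()
s=ctrl.get_image("scene")[...,::-1];t=ctrl.get_image("top")[...,::-1]
np.savez("w3.npz",p=p,r=r);cv2.imwrite("pics/w3.png",i)
m=np.zeros((600,800,3),np.uint8);m[:420,:400]=cv2.resize(i[120:330,170:370],(400,420));m[:420,400:]=cv2.resize(s[120:225,235:335],(400,420))
m[420:600,:400]=cv2.resize(t[170:242,150:310],(400,180));cv2.imwrite("pics/m3.png",m)
Q=R.from_rotvec(r).as_matrix();print(p,"tool",np.degrees(np.arctan2(Q[1,0],Q[0,0]))%360,Q[:,2],o['contact_force'],o['opening'])
```

```text
[0.53536138 0.04586158 0.19250076] tool 189.4934352518421 [-1.18205148e-03 -3.49561520e-04 -9.99999240e-01] [-0.23334862  0.30416303 -2.37735874] 0.017207773750544754
```

View pics/m3.png

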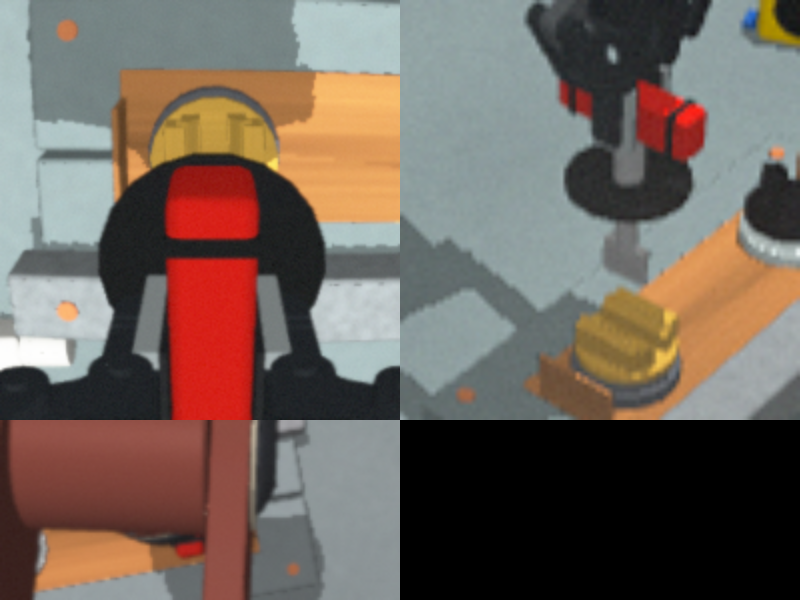

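The wrist crop shows the bar in line with the slot. In the scene crop the blade hangs over the brass head, with its lower edge at scene pixel (291.7,188).

Run:
```python
from h import *
print("blade tip",plane(*ray("scene",(291.75-.3,188)),.103))
# scene view of head from scene0 crop m1: disc (380,405)->  s crop x3 from (265,155), origin (300,245)
for x,y in((380,400),): print("disc",plane(*ray("scene",(265+(x-300)/3,155+(y-245)/3)),.056))
p=ctrl.camera_params("scene");T=np.linalg.inv(p['T'])
for X in((.5355,.0472,.056),(.5355,.0472,.103)):
    c=T@np.r_[X,1];print(p['fx']*c[0]/c[2]+p['cx'],p['fy']*c[1]/c[2]+p['cy'])
z=np.load("w3.npz");i=cv2.imread("pics/w3.png")
# lateral: guard rim columns vs slot, at wrist image
print(wray((0,0),z['p'],z['r'])[0])
f=lambda x,y:(170+x/2,120+y/2)
A=plane(*wray(f(217,117),z['p'],z['r']),.056);print("slot inner end",A)   # floor between ridges
```

```text
blade tip [0.53545026 0.04848542 0.103     ]
disc [0.54194469 0.04495566 0.056     ]
290.4339140602857 204.74697594132118
291.0219982487275 188.26183306479984
[0.45628384 0.03310421 0.33508401]
slot inner end [0.51644268 0.04562139 0.056     ]
```

To row units: 0.044 m / 0.8 = 0.055, 0.0005 m / 0.8 = 0.0006.

Request:
shift_gripper:
  motion: "0 0 0.0006 0.025 0 0 0;0 0 0.0006 0.045 0 0 0;0 0 0.0006 0.05 0 0 0;0 0 0.0006 0.055 0 0 0;0 0 0.0006 0.055 0 0 0"

```text
t: 5.6
tool_pos: [0.5353, 0.0471, 0.1488]
tool_rot: [0.261, -3.13, -0.0]
contact_force: [0.1, -0.6, -2.4]
opening: 0.0173
grip_force: 40.5
```

Request:
shift_gripper:
  motion: "0 0 0 0.0013 0 0 0;0 0 0 0.0025 0 0 0;0 0 0 0.0038 0 0 0;0 0 0 0.005 0 0 0;0 0 0 0.005 0 0 0"

```text
t: 6.02
tool_pos: [0.5357, 0.0475, 0.1455]
tool_rot: [-0.262, 3.13, -0.0]
contact_force: [-0.7, 0.1, -1.6]
opening: 0.0173
grip_force: 40.5
```

To row units: 0.002 m / 0.8 = 0.0025, 0.001 m / 0.8 = 0.0013.

Request:
shift_gripper:
  motion: "0 0 0 0.0013 0 0 0;0 0 0 0.0025 0 0 0;0 0 0 0.0025 0 0 0"

```text
t: 6.27
tool_pos: [0.5358, 0.0475, 0.1439]
tool_rot: [-0.262, 3.13, -0.0]
contact_force: [-0.6, 0.1, 1.2]
opening: 0.0176
grip_force: 41.1
```

Request:
shift_gripper:
  motion: "0 0 0 0.0013 0 0 0;0 0 0 0.0025 0 0 0;0 0 0 0.0025 0 0 0"

```text
t: 6.52
tool_pos: [0.5359, 0.0475, 0.142]
tool_rot: [-0.262, 3.13, -0.0]
contact_force: [-2.2, 0.2, 3.8]
opening: 0.0172
grip_force: 41.5
```

Request:
shift_gripper:
  motion: "0 0 0 0.0013 0 0 0;0 0 0 0.0013 0 0 0"

```text
t: 6.68
tool_pos: [0.5359, 0.0475, 0.1411]
tool_rot: [-0.262, 3.13, -0.0]
contact_force: [-2.3, 0.5, 6.0]
opening: 0.0172
grip_force: 41.7
```

To row units: 0.002 m / 0.8 = 0.0025, 0.001 m / 0.8 = 0.0013, 0.4 rad / 4 = 0.1.

Request:
shift_gripper:
  motion: "0 0 0 0.0013 0 0 0;0 0 0 0.0025 0 0 0;0 0 0 0.0025 0 0 0;0 0 0 0.0025 0 0 0.025;0 0 0 0.0025 0 0 0.05;0 0 0 0.0025 0 0 0.075;0 0 0 0.0025 0 0 0.1;0 0 0 0.0025 0 0 0.1"

```text
t: 7.35
tool_pos: [0.5372, 0.0473, 0.1403]
tool_rot: [0.369, 3.116, 0.0]
contact_force: [-1.5, 0.5, 7.9]
opening: 0.0175
grip_force: 41.9
```

```bash
python3 -c "
from h import *
o=ctrl.get_obs();print(o['wrist_torque'],o['q'].round(3))"
```

```text
[-0.0094977   0.18456307 -0.03750568] [-0.05  -0.081  1.901 -0.     1.317 -1.385]
```

To row units: 0.0007 m / 0.8 = 0.0009, 0.4 rad / 4 = 0.1.

Request:
shift_gripper:
  motion: "0 0 0 0.0009 0 0 0.025;0 0 0 0.0009 0 0 0.05;0 0 0 0.0009 0 0 0.075;0 0 0 0.0009 0 0 0.1;0 0 0 0.0009 0 0 0.1"

```text
t: 7.77
tool_pos: [0.5373, 0.0472, 0.1403]
tool_rot: [0.981, 2.98, 0.001]
contact_force: [-2.3, 0.5, 10.2]
opening: 0.0174
grip_force: 42.3
```

```bash
python3 -c "
from h import *
o=ctrl.get_obs();print(o['wrist_torque'],o['q'].round(3))"
```

```text
[-0.02034476  0.51544145  0.0015055 ] [-5.000e-02 -8.100e-02  1.901e+00 -1.000e-03  1.317e+00 -9.850e-01]
```

Run:
```python
from h import *
o=ctrl.get_obs();p,r=o['tool_pos'],o['tool_rot'];i=ctrl.get_image("wrist")[...,::-1].copy()
s=ctrl.get_image("scene")[...,::-1]
print(o['wrist_torque'],ctrl.get_obs()['wrist_torque'],o['effort'])
m=np.zeros((420,800,3),np.uint8);m[:,:400]=cv2.resize(i[120:330,170:370],(400,420));m[:,400:]=cv2.resize(s[140:224,250:330],(400,420))
cv2.imwrite("pics/m4.png",m)
```

```text
[-0.02034476  0.51544145  0.0015055 ] [-0.00966456  0.44624191  0.0233157 ] [  0.03615089 -26.64611578 -30.60603261   0.12131668  -0.65636778
   0.63571846]
```

View pics/m4.png

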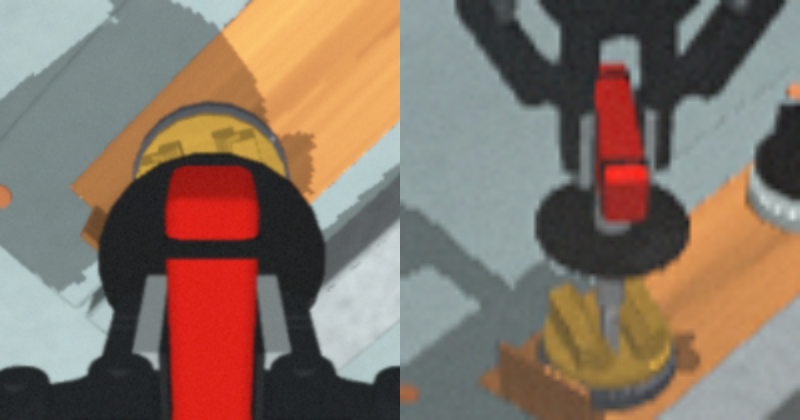

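The blade is in the slot and the head is turning. It lags the bar by roughly the play, so I'll keep turning.

To row units: 0.0005 m / 0.8 = 0.0006, 0.2 rad / 4 = 0.05.

```bash
q(){ python3 -c "
from h import *
o=ctrl.get_obs();print(o['wrist_torque'],o['effort'][5],o['q'][5])"; }
```

Request:
shift_gripper:
  motion: "0 0 0 0.0006 0 0 0.025;0 0 0 0.0006 0 0 0.05;0 0 0 0.0006 0 0 0.05"
  only: "pos|contact"

```text
tool_pos: [0.5374, 0.0472, 0.1402]
contact_force: [-2.3, -0.5, 12.0]
```

```bash
q
```

```text
[-0.1032307   0.6768282   0.02534533] 0.6351130083203316 -0.7849123299956552
```

Request:
shift_gripper:
  motion: "0 0 0 0.0004 0 0 0.02;0 0 0 0.0004 0 0 0.02"
  only: "pos|contact"

```text
tool_pos: [0.5375, 0.0471, 0.1402]
contact_force: [-3.7, 0.1, 13.5]
```

```bash
q
```

```text
[-0.09825473  0.74969429  0.16923064] 0.6455789320170879 -0.706089062536087
```

Request:
shift_gripper:
  motion: "0 0 0 0 0 0 0.015;0 0 0 0 0 0 0.015"
  only: "pos|contact"

```text
tool_pos: [0.5375, 0.0471, 0.1402]
contact_force: [-3.9, -0.0, 12.3]
```

```bash
q
```

```text
[-0.10647661  0.73067641  0.58328765] 0.9201646037399769 -0.6478293076380098
```

Request:
shift_gripper:
  motion: "0 0 0 0 0 0 0.0125;0 0 0 0 0 0 0.0125"
  only: "pos|contact"

```text
tool_pos: [0.5375, 0.0471, 0.1402]
contact_force: [-3.0, -0.3, 12.4]
```

```bash
q
```

```text
[-0.07633703  0.68788676  0.99519411] 1.281379759311676 -0.5992332382772504
```

It's at the hard stop: torque has risen to 1 N m against 0.12. I'll back off within the play and lift.

To row units: -0.06 m / 0.8 = -0.075, -0.035 m / 0.8 = -0.0438, -0.2 rad / 4 = -0.05.

Request:
shift_gripper:
  motion: "0 0 0 0 0 0 -0.025;0 0 0 0 0 0 -0.05;0 0 0 0 0 0 -0.05;0 0 0 -0.005 0 0 -0.05;0 0 0 -0.0188 0 0 -0.05;0 0 0 -0.0438 0 0 -0.05;0 0 0 -0.075 0 0 -0.05;0 0 0 -0.075 0 0 -0.05;0 0 0 -0.075 0 0 -0.05"

```text
t: 9.37
tool_pos: [0.5362, 0.0474, 0.1976]
tool_rot: [1.255, 2.877, 0.001]
contact_force: [0.0, 0.5, -3.0]
opening: 0.0174
grip_force: 40.7
```

Run:
```python
from h import *
o=ctrl.get_obs();p,r=o['tool_pos'],o['tool_rot']
Q=R.from_rotvec(r).as_matrix();Y=np.degrees(np.arctan2(Q[1,0],Q[0,0]))%360
print("yaw",Y,"turn",np.radians(Y-198.7),"move",Q.T@(np.array([.5186,-.2656,.193])-p),o['wrist_torque'])
s=ctrl.get_image("scene")[...,::-1];i=ctrl.get_image("wrist")[...,::-1]
m=np.zeros((420,800,3),np.uint8);m[:,:400]=cv2.resize(i[120:330,170:370],(400,420));m[:,400:]=cv2.resize(s[140:224,250:330],(400,420))
cv2.imwrite("pics/m5.png",m)
```

```text
yaw 132.85526716242572 turn -1.1492073831116998 move [-0.21745379 -0.22582433  0.00457464] [-0.01001582  0.02513195  0.03381643]
```

View pics/m5.png

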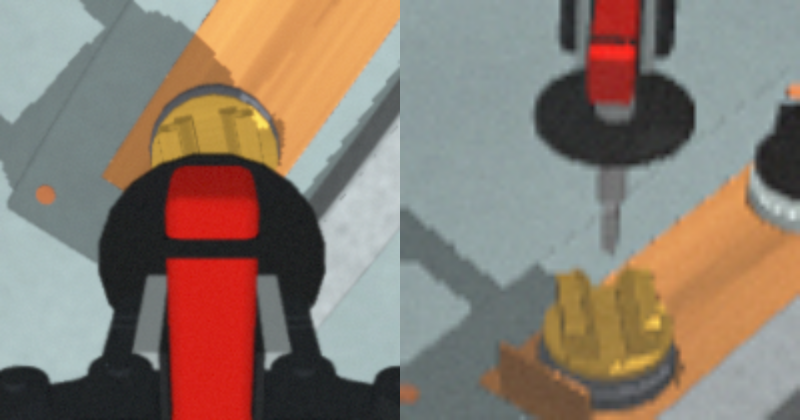

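The driver hangs straight and the slot has turned to near the bar's direction. Next I'll take the driver back over the stand.

To row units: -0.226 m / 0.8 = -0.2825, -0.217 m / 0.8 = -0.2713, -1.149 rad / 4 = -0.2873.

Request:
shift_gripper:
  motion: "0 -0.2713 -0.2825 0 0 0 -0.2873;0 -0.2713 -0.2825 0 0 0 -0.2873;0 -0.2713 -0.2825 0 0 0 -0.2873;0 -0.2713 -0.2825 0 0 0 -0.2873;0 -0.2713 -0.2825 0 0 0 -0.2873;0 -0.2713 -0.2825 0 0 0 -0.2873;0 -0.2713 -0.2825 0 0 0 -0.2873;0 -0.2713 -0.2825 0 0 0 -0.2873;0 -0.2713 -0.2825 0 0 0 -0.2873;0 -0.2713 -0.2825 0 0 0 -0.2873;0 -0.2713 -0.2825 0 0 0 -0.2873;0 -0.2713 -0.2825 0 0 0 -0.2873;0 -0.2713 -0.2825 0 0 0 -0.2873"

```text
t: 10.55
tool_pos: [0.517, -0.2645, 0.1953]
tool_rot: [0.507, -3.099, -0.003]
contact_force: [0.4, 0.7, -2.0]
opening: 0.0175
grip_force: 40.8
```

Run:
```python
from h import *
o=ctrl.get_obs();p,r=o['tool_pos'],o['tool_rot']
Q=R.from_rotvec(r).as_matrix();print("yaw",np.degrees(np.arctan2(Q[1,0],Q[0,0]))%360,p,Q.T@(np.array([.5186,-.2656,.101])-p))
t=ctrl.get_image("top")[...,::-1];s=ctrl.get_image("scene")[...,::-1]
m=np.zeros((500,800,3),np.uint8);m[:240,:600]=cv2.resize(t[180:240,120:270],(600,240),interpolation=cv2.INTER_CUBIC)
m[240:,:350]=cv2.resize(s[170:300,90:265],(350,260));m[240:,360:760]=cv2.resize(s[155:220,265:365],(400,260),interpolation=cv2.INTER_CUBIC)
cv2.imwrite("pics/m6.png",m)
```

```text
yaw 198.59987675409195 [ 0.51697803 -0.26451263  0.19528345] [-0.00132374 -0.00172959  0.09427852]
```

View pics/m6.png

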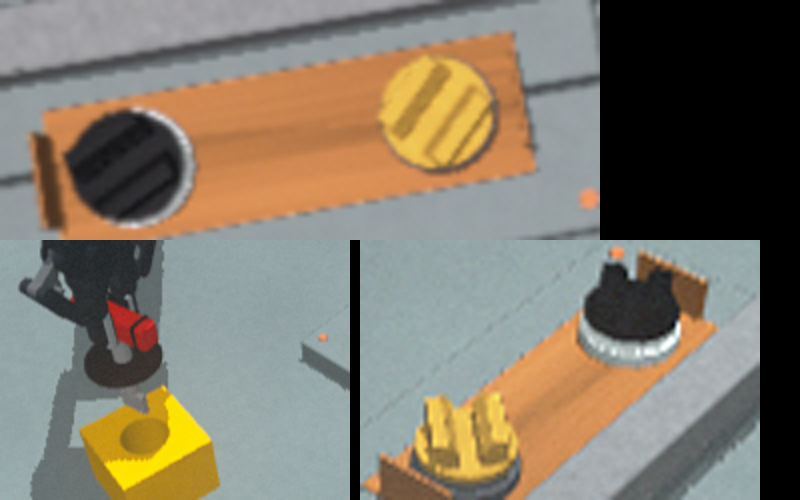

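The top view shows the brass slot turned clockwise to about 52° up-right. The driver hangs upright over the stand hole, which is at about (145,437) in the crop. I'll insert it now.

To row units: 0.091 m / 0.8 = 0.1138, 0.088 m / 0.8 = 0.11.

Request:
shift_gripper:
  motion: "0 -0.0013 -0.0019 0 0 0 0;0 -0.0013 -0.0019 0.025 0 0 0;0 -0.0013 -0.0019 0.0563 0 0 0;0 -0.0013 -0.0019 0.0875 0 0 0;0 -0.0013 -0.0019 0.11 0 0 0;0 -0.0013 -0.0019 0.1138 0 0 0;0 -0.0013 -0.0019 0.1138 0 0 0"

```text
t: 11.23
tool_pos: [0.5181, -0.2655, 0.1042]
tool_rot: [0.51, -3.098, -0.004]
contact_force: [-1.5, -0.1, -1.3]
opening: 0.0173
grip_force: 40.6
```

Request:
shift_gripper:
  motion: "0 0 0 0.0025 0 0 0;0 0 0 0.005 0 0 0;0 0 0 0.005 0 0 0;0 0 0 0.005 0 0 0"

```text
t: 11.57
tool_pos: [0.5196, -0.2669, 0.1031]
tool_rot: [-0.51, 3.098, -0.002]
contact_force: [-0.1, -0.3, -3.1]
opening: 0.0177
grip_force: 40.7
```

Request:
shift_gripper:
  motion: "0 0 0 0.0025 0 0 0;0 0 0 0.0025 0 0 0;0 0 0 0.0025 0 0 0"

```text
t: 11.82
tool_pos: [0.5189, -0.2664, 0.0999]
tool_rot: [-0.51, 3.1, -0.0]
contact_force: [0.1, -1.0, -2.7]
opening: 0.0174
grip_force: 40.7
```

Request:
shift_gripper:
  motion: "0 0 0 0.0025 0 0 0;0 0 0 0.0025 0 0 0;0 0 0 0.0025 0 0 0"

```text
t: 12.07
tool_pos: [0.5192, -0.2667, 0.0994]
tool_rot: [-0.51, 3.1, -0.001]
contact_force: [-3.4, 1.7, 4.9]
opening: 0.0172
grip_force: 41.8
```

To row units: -0.102 m / 0.8 = -0.1275, -0.065 m / 0.8 = -0.0813.

Request:
shift_gripper:
  motion: "0 0 0 -0.0006 0 0 0;0.03 0 0 -0.0006 0 0 0;0.06 0 0 -0.0006 0 0 0;0.085 0 0 -0.0006 0 0 0;0.085 0 0 -0.0006 0 0 0;0.085 0 0 -0.0006 0 0 0;0.085 0 0 -0.0006 0 0 0;0.085 0 0 -0.0006 0 0 0;0.085 0 0 -0.0006 0 0 0;0.085 0 0 -0.0375 0 0 0;0.085 0 0 -0.0813 0 0 0;0.085 0 0 -0.1275 0 0 0;0.085 0 0 -0.1275 0 0 0;0.085 0 0 -0.1275 0 0 0"

```text
t: 13.23
tool_pos: [0.5206, -0.2676, 0.2037]
tool_rot: [-0.509, 3.095, -0.008]
contact_force: [-0.4, -0.1, -0.5]
opening: 0.085
grip_force: 0.0
```

Run:
```python
from h import *
o=ctrl.get_obs();p,r=o['tool_pos'],o['tool_rot'];i=ctrl.get_image("wrist")[...,::-1].copy();s=ctrl.get_image("scene")[...,::-1].copy();t=ctrl.get_image("top")[...,::-1]
k=mask(i,(0,120,60),(8,255,255));k[:100]=0;k[300:]=0;k[:,:150]=0;k[:,400:]=0
rc=cv2.minAreaRect(np.argwhere(k)[:,::-1].astype(np.float32))
k=mask(s,(0,120,60),(8,255,255));e=np.zeros_like(k);e[225:275,130:190]=k[225:275,130:190]
rs=cv2.minAreaRect(np.argwhere(e)[:,::-1].astype(np.float32));print(rc,rs,p)
print("bar",tri([wray(rc[0],p,r),ray("scene",rs[0])]))
m=np.zeros((600,800,3),np.uint8);m[:280,:400]=cv2.resize(i[100:310,130:430],(400,280));m[:280,400:]=cv2.resize(s[200:340,60:260],(400,280))
m[280:,:500]=cv2.resize(t[188:228,200:262],(500,320),interpolation=cv2.INTER_CUBIC);cv2.imwrite("pics/m7.png",m)
```

```text
((278.0, 215.0), (106.0, 26.0), 90.0) ((156.3000030517578, 250.9000244140625), (44.274147033691406, 14.758047103881836), 26.56505012512207) [ 0.52061583 -0.26755665  0.20374206]
bar (array([ 0.5191764 , -0.26585244,  0.11614503]), [np.float64(0.00042355042518384573), np.float64(0.0004235504251838812)])
```

View pics/m7.png

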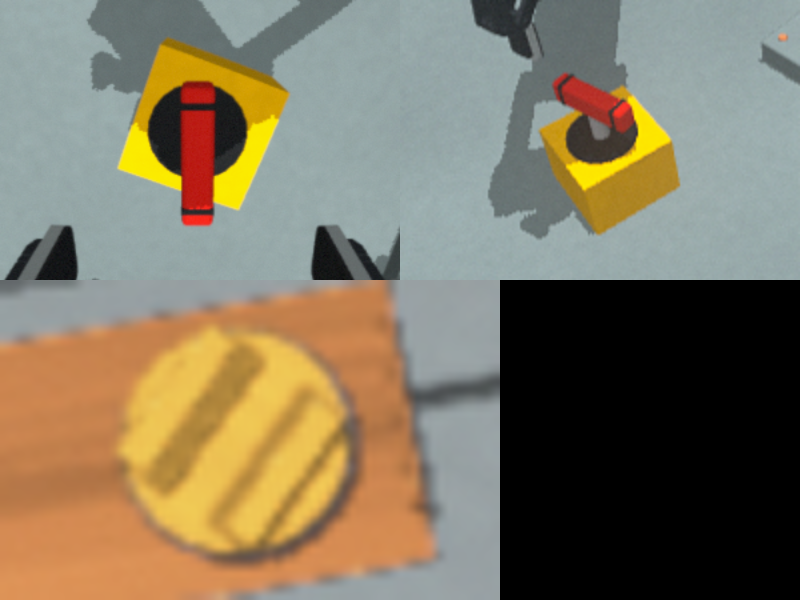

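The driver is seated, with the bar height unchanged at 0.116 m. The brass slot reads about 58° in the top view, so I want its turn measured properly from the wrist.

To row units: 0.292 m / 0.8 = 0.365, -0.116 m / 0.8 = -0.145, 0.2 rad / 4 = 0.05.

Request:
shift_gripper:
  motion: "0.085 -0.145 0.365 0.025 0 0 0.05;0.085 -0.145 0.365 0.025 0 0 0.05;0.085 -0.145 0.365 0.025 0 0 0.05;0.085 -0.145 0.365 0.025 0 0 0.05;0.085 -0.145 0.365 0.025 0 0 0.05;0.085 -0.145 0.365 0.025 0 0 0.05;0.085 -0.145 0.365 0.025 0 0 0.05;0.085 -0.145 0.365 0.025 0 0 0.05;0.085 -0.145 0.365 0.025 0 0 0.05;0.085 -0.145 0.365 0.025 0 0 0.05;0.085 -0.145 0.365 0.025 0 0 0.05"

```text
t: 14.3
tool_pos: [0.5345, 0.047, 0.1784]
tool_rot: [0.198, -3.133, 0.0]
contact_force: [0.5, -0.2, 0.5]
opening: 0.085
grip_force: 0.0
```

Run:
```python
from h import *
o=ctrl.get_obs();p,r=o['tool_pos'],o['tool_rot'];i=ctrl.get_image("wrist")[...,::-1].copy()
np.savez("w8.npz",p=p,r=r);cv2.imwrite("pics/w8.png",i);print(p,r)
# rectify floor plane z=.056 around the head to a metric map: x right=-y, up=+x, 0.15 mm/px
p0,C=ctrl.camera_params('wrist'),None
def topmap(i,p,r,c,z=.056,n=400,s=.00018):
    C=p0['tool_from_camera'];Q=R.from_rotvec(r).as_matrix();u,v=np.meshgrid(np.arange(n),np.arange(n))
    X=np.stack([c[0]-(v-n/2)*s,c[1]-(u-n/2)*s,np.full(u.shape,z)],-1)
    X=((X-p)@Q-C[:3,3])@C[:3,:3];h=np.hypot(X[...,0],X[...,1]);f=p0['fx']*np.arctan2(h,X[...,2])/h
    return cv2.remap(i,(p0['cx']+f*X[...,0]).astype(np.float32),(p0['cy']+f*X[...,1]).astype(np.float32),cv2.INTER_CUBIC)
z=np.load("w1.npz");c=(.535,.0475)
cv2.imwrite("pics/m8.png",np.hstack([topmap(cv2.imread("pics/w1.png"),z['p'],z['r'],c),topmap(i,p,r,c)]))
```

```text
[0.53450998 0.04697299 0.17837695] [ 1.98035817e-01 -3.13281732e+00  3.32130264e-04]
```

View pics/m8.png

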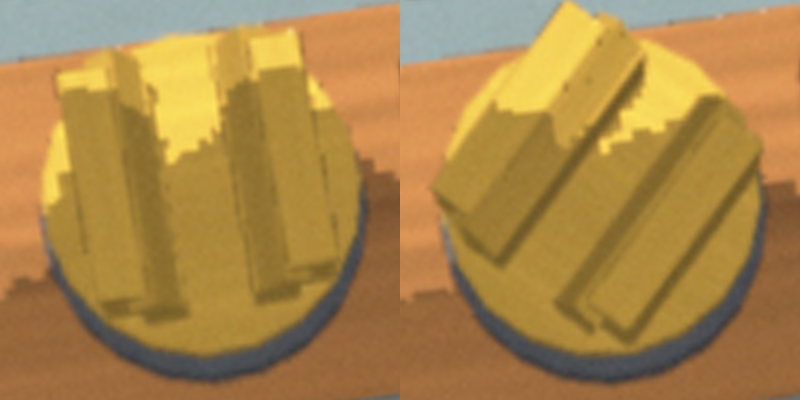

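The rectified views show the slot going from about 99.5° to 52°, a turn of about 0.83 rad. That puts the slot 0.25 rad (the full play) behind the blade when the torque began climbing. With a start angle of about 0.17, that is the hard stop, so the screw is locked.

```bash
python3 -c "
from station import ctrl
print(ctrl.finish_job())"
```

```text
the job is handed in; nothing more can be done
None
```

I pressed the brass screw down, turned it clockwise about 0.83 rad until the torque rose sharply at a stop, put the driver back upright and fully down in its stand, let go, and handed the job in at about 14 s; that the screw is locked is inferred from the torque and the slot's angle, because its start angle was never measured.

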